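# Seat and clamp an acrylic bar in the snap-flap jig

## Robot

A 6-joint arm with a two-finger parallel gripper is mounted at the origin on the work surface. World frame = base frame: x ahead of the robot, y to its left, z up, the work surface at z = 0. Lengths are in m, angles in degrees, forces in N, time in s.
With the tool pointing down it reaches from about 0.4 to 0.825 m from the base axis. Payload 7 kg.
Tool frame: the origin (TCP) lies midway between the tips of the shut fingers; the grasp point (between the pads) lies 19 mm behind it; z points along the fingers, y is the line along which they close (so a half turn about z gives the same grasp; the last joint's range is limited). The gripper opens to 88 mm and grips with 3 to 60 N. Pads are 19 mm wide; open, the fingers measure 130 mm over their backs; the gripper's body (78 mm by 193 mm) begins 47 mm behind the grasp point.
Start: joints at [-53.566, 20.546, 0.682, 0, -70.136, -16.507], TCP at [0.23, -0.635, 0.227] pointing down, gripper open.
Joint ranges: [-176.03, 176.03], [-82.01, 121.73], [-58.28, 71.71], [-173.87, 95.51], [-174.79, -0.11], [-173.66, 173.66]. Speed limits (degrees/s): [136.94, 136.94, 172.46, 180, 180, 180].

## Interface

Orientations are given as [roll, pitch, yaw] about the fixed x, y, z axes, in that order (R = Rz(yaw) Ry(pitch) Rx(roll)).
In Python, from plant import r gives the robot as it stands. The module is installed in compiled form; this text tells all that it offers.
- The arm moves only by the tool play_rows, never from a script. Its argument "rows" is a list of rows, each an object with "slide": the shift along the tool's x, y, z as a fraction of full scale, a list of three; "delta_rot": the turn, a rotation vector about the tool's x, y, z as a fraction of full scale, a list of three; "fingers": the opening, from -1 (shut) to 1 (fully open). In form: [{"slide": [x, y, z], "delta_rot": [rx, ry, rz], "fingers": fingers}, ...]. A call has 1 to 8 rows; each row shifts and turns the commanded pose from where the row before left it, along the tool's axes as they then stand; what a row does not reach is not made up. Full scale, the value 1, is 0.15 m for a shift and 0.08 rad for a turn. A row lasts 1/8 s, in which the tool goes at most 62.5 mm and 10.7 degrees, less where a joint would pass 70% of its speed; a pose out of reach is approached as far as the arm can. A call with a number of a shift or a turn outside -1 to 1 is refused whole. A call with a gripper value outside its range is refused whole. The fingers move at their own pace and stop on an object; "squeeze" is the grip in N (left out, the last holds). Time passes only in rows, so rows that do not move let the fingers close. It gives the time, the measured TCP pose, the force, the opening and the grip force at its end, in the units of the state.
- r.get_state(): the state, without advancing time (a new reading comes with each control period).
- r.capture(name): name is "scene" or "top" or "wrist"; returns a dict with "image" (480x640x3 uint8, blue, green, red), "fx", "fy", "cx", "cy" (pixels), "R" (3x3) and "t" (3): a world point X has camera coordinates R X + t; the wrist camera has in their place "T_tool_cam" (4x4, takes a point from camera to tool coordinates, whose origin is the TCP and whose axes are the flange's). Camera axes: x right, y down, z forward; pixel columns grow to the right and rows downward; lengths in m; the calibration is good to about 2 mm. A picture is of the moment at which its call begins: read the wrist's pose just before it. There is no depth.
- r.close_job(): hands the job in; it is judged then, once.
The state is a dict: "time_s": time; "joints": joint angles; "qd": joint speeds; "joint_torque": joint torques, N m; "tcp_pos": TCP position; "eef_rot": TCP orientation; "contact_force": force on the tool from outside, world axes, zero at the start; "moment": the same for the moment, N m; "gripper_width": finger opening in m; "gripper_force": force on a finger pad.
Only numpy, scipy, OpenCV 4.12 (cv2) and the standard library are available. Lean on these libraries where they do the work, as an engineer would, in place of code of your own. Each camera call takes 0.05 s, during which the arm holds its last target. There are 200 camera calls.

## Task

Push the green acrylic bar along the channel of the drilling jig, gently, until it is felt to stop hard up against the steel end stop. Then tip the orange spring flap over, pushing gently on it well away from its hinge, until it snaps over and springs down by itself so that its pin drops into the bar's slot and it lies flat on the bar. Leave the jar, the red curl and the screwdriver alone.

Things in the scene. Friction and masses are not known exactly. Their poses are not given: they have to be found in the camera images.
- jig: Drilling jig screwed to the bench: plywood base 240 x 130 x 12 mm; origin at the centre of its underside, x along the channel to the end stop, y to the flap's hinge side; yaw within 0.4 rad. Two rails 28 mm apart about y = 0 form the channel: jig x = 0 to 66 mm, tops 20 mm above the bench. The steel clamp head on the base carries the end stop and the flap.
- bar: Loose green acrylic bar, 110 (x) x 26 (y) x 16 mm high, 40 to 75 g; origin at the centre of its underside, x towards the stop; a slot, 9 (x) x 14 (y) mm, goes through it at x = 15 mm. It starts in the channel on the jig's base, 12 to 58 mm short of the stop. It slides easily, under 1 N. It is brittle: over 20 N from the robot cracks it, so push it, do not squeeze it.
- bar_tail (a point): Centre of the rear (-x) end face of the bar, the face to push with a shut finger; 20 mm above the bench. Even when the bar is home its rear 15 mm or more stick out of the rails. It must go home within about 1 mm: push until some 5 to 10 N are felt.
- bar_front (a point): Centre of the front (+x) end face of the bar, which meets the end stop. The clamp head (stop and flap together) is set by hand along the jig, so the face of the stop lies anywhere from jig x = 67 to 93 mm: find it by feel.
- flap (a joint): Angle of the orange flap (rad): 1.9 = open, leaning 19 degrees outwards (to jig +y) past upright, where it starts; 1.57 = upright; 0 = flat on the bar, its 6 mm pin in the bar's slot (about 0.2 if the bar is not home and the pin rides on top). A spring drives it to either end: above the snap point, about 1.0, back open; below it, shut. Over 18 N bends it.
- flap_zone (a point): Fixed point of the jig at the mean place of the flap's hinge axis (jig x = 40, y = 32, z = 36 mm; axis along jig x, true middle within 13 mm in x). The flap is 36 mm wide in x, 6 thick, reaches 90 mm from the axis: free edge at jig y = 61, z = 121 open, z = 126 upright. Pushing its outer face 45 to 90 mm from the axis takes 3 to 7 N. Hinge block and spring: jig y = 10 to 48, up to 60 high.
- jar: Bystander: small amber glass jar with white lid, 48 mm across, 55 mm high; origin at the centre of its underside. Not to be disturbed.
- curl: Bystander: red coiled acrylic ornament, about 75 mm across, 25 mm high; origin at the centre of its underside. Not to be disturbed.
- driver: Bystander: screwdriver with wooden handle, 170 mm long, lying on the bench along its x. Not to be disturbed.
Not all that is in view belongs to the job. Of the things shaped like the bar, the green one is meant.

How it is judged (in metres and radians):
On the way, in this order (a step that is already met when the one before it is completed fails the run):
1. the bar has been pushed up to the clamp head's range (its front past 62 mm in the jig) while the flap is still open (x of bar_front in the frame of jig above 0.062 m and value of joint flap above 1.7 rad), for 0.2 s.
2. the flap is tipped past its snap point (value of joint flap below 0.9 rad), for 0.1 s.
At the end, for the whole second after the job is handed in: The flap lies flat on the bar (angle between -0.05 and 0.07 rad), which it can only do with its pin down in the slot of a bar that is home within about 1.5 mm; the bar lies in the channel (within 4 mm sideways, 3 mm in height, 0.1 rad) at rest (value of joint flap between -0.05 and 0.07 rad and y of bar in the frame of jig between -0.004 and 0.004 m and z of bar in the frame of jig below 0.015 m and angle between the x axis of bar and the x axis of jig, either way round below 0.1 rad and linear speed of bar below 0.01 m/s); the robot touches nothing.
It fails at once if the robot loads the brittle bar with over 20 N (contact force between any of the fingers, the arm and bar above 20 N).
It fails at once if the flap is pushed by the robot with over 18 N (contact force between any of the fingers, the arm and flap above 18 N).
It fails at once if the jar, the curl or the screwdriver is moved by more than 15 mm (distance of any of jar, curl, driver from where it was at the start of the episode above 0.015 m).
It also fails if it takes over 59 s, if anything falls off the work surface, if the arm or the gripper's body presses on something with over 40 N, if the wrist force passes 120 N, or if a joint passes its speed limit or range.

## Working session

There is one attempt and no reset: what is moved stays moved. The work goes in short steps, Python scripts to look and compute and a tool call to move; the robot and the scene stay as the last step left them, time stands still between calls to the robot, and variables do not carry over. Pictures are saved under pics/ and viewed, at most 10 in all, crops included, and the job is handed in when it is done.

Besides the shell and the picture viewer there is one more tool, called after "Call:" by a JSON object that holds its "name" and its "arguments", one argument or row to a line. play_rows: Moves the arm, as the interface text tells. Shift numbers are shares of 0.15 m and turn numbers shares of 0.08 rad, none past 1 either way. Its arguments: {"type":"object","properties":{"rows":{"type":"array"},"squeeze":{"type":"number"}},"required":["rows"]}

```bash
mkdir -p pics; cat > h.py <<'E'
import numpy as np,cv2
from plant import r
def ray(c,u,v,z):
    R=np.array(c["R"]);t=np.array(c["t"]);o=-R.T@t
    d=R.T@np.array([(u-c["cx"])/c["fx"],(v-c["cy"])/c["fy"],1]);return o+d*(z-o[2])/d[2]
def proj(c,X):
    p=np.array(c["R"])@np.array(X)+np.array(c["t"]);return c["fx"]*p[0]/p[2]+c["cx"],c["fy"]*p[1]/p[2]+c["cy"]
E
python3 - <<'E'
from h import *
import pickle
print(r.get_state())
for n in("scene","top"):
    c=r.capture(n);cv2.imwrite(f"pics/{n}0.png",c["image"]);pickle.dump(c,open(n+".pkl","wb"))
    print(n,-np.array(c["R"]).T@np.array(c["t"]))
E
```

```text
{'time_s': 0.0, 'joints': array([-5.35655654e+01,  2.05942486e+01,  6.33438097e-01, -2.28695455e-02,
       -7.01345194e+01, -1.65098016e+01]), 'qd': array([-0.06795796, -0.07358417, -0.02953273,  0.05457192,  0.02595113,
       -0.03964374]), 'joint_torque': array([ 6.70111112e-04, -5.82719100e+01,  2.93068779e+01,  6.99743852e+00,
        6.96397852e-03, -1.84136634e-04]), 'tcp_pos': array([ 0.2298844 , -0.63412523,  0.22557972]), 'eef_rot': array([ 1.79902490e+02, -6.48174891e-03, -1.60083151e+02]), 'contact_force': array([ 0.1738938 , -0.27998982, -0.14551664]), 'moment': array([ 0.01997801, -0.0035558 , -0.05661093]), 'gripper_force': 0.0, 'gripper_width': 0.08749885267121207}
scene [ 0.89882756 -0.23186859  0.78121817]
top [0.45175162 0.01792407 0.86179977]
```

View pics/scene0.png

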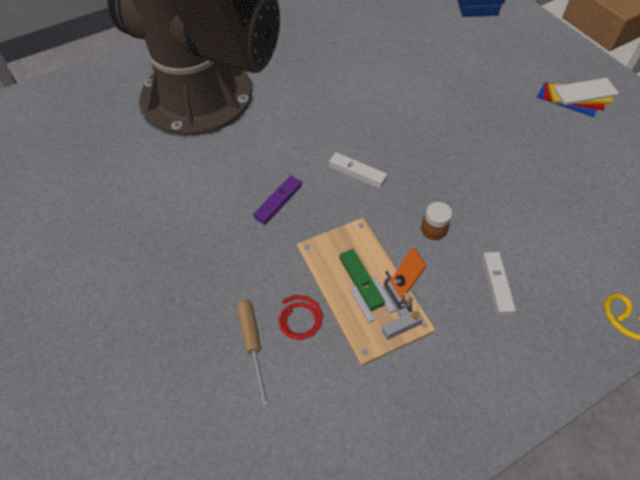

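View pics/top0.png

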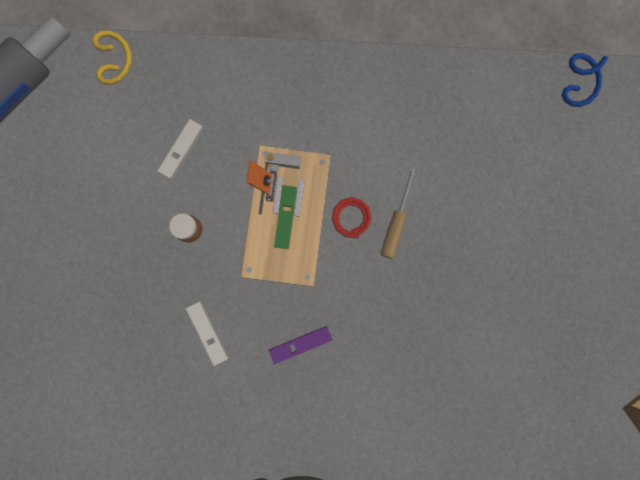

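The scene view shows the jig at about (365,290), the green bar at (362,279), the orange flap at (408,272), the jar at (435,220), the curl at (300,317) and the driver at (252,345). The top view shows the jig at (286,216) and the bar at (286,217).

Bar-shaped candidates in the top view are green (286,217), purple (300,344), white (207,334) and white (180,149). The green one fits because it is green and lies in the channel. Next I measure the jig and bar, and take an enlarged crop to confirm.

```bash
python3 - <<'E'
from h import *
import pickle
c=pickle.load(open("top.pkl","rb"));im=c["image"]
hsv=cv2.cvtColor(im,cv2.COLOR_BGR2HSV)
def big(m):
    k=max(cv2.findContours(m,cv2.RETR_EXTERNAL,cv2.CHAIN_APPROX_NONE)[0],key=cv2.contourArea);return k[:,0,:]
def rect(k,z):
    P=np.array([ray(c,u,v,z)[:2] for u,v in k],np.float32);q=cv2.minAreaRect(P*1000);return q,cv2.boxPoints(q)
roi=np.zeros(im.shape[:2],np.uint8);roi[130:300,225:345]=255
m=cv2.inRange(hsv,(8,50,110),(30,255,255))&roi
m=cv2.morphologyEx(m,cv2.MORPH_OPEN,np.ones((3,3),np.uint8))
k=cv2.convexHull(big(m))[:,0,:];q,b=rect(k,.012);print("jig",q,b)
g=cv2.inRange(hsv,(45,80,40),(85,255,255))&roi
q,b=rect(big(g),.028);print("bar",q,b)
for nm,pts,z in(("jar",[(183,227)],.055),("curl",[(352,217)],.01),("drv",[(390,255),(412,170)],.01)):print(nm,[ray(c,*p,z)[:2].round(3) for p in pts])
cv2.imwrite("pics/crop.png",cv2.resize(im[135:295,230:345],None,fx=3.7,fy=3.7,interpolation=cv2.INTER_CUBIC))
E
```

```text
jig ((570.1471557617188, 49.63431930541992), (144.6739501953125, 239.98446655273438), 84.33370971679688) [[443.59906  -10.501862]
 [682.41095  -34.196556]
 [696.69525  109.7705  ]
 [457.88336  133.4652  ]]
bar ((564.4173583984375, 43.35325241088867), (24.577438354492188, 109.23069763183594), 84.22147369384766) [[508.84225   36.62584 ]
 [617.51794   25.628119]
 [619.99243   50.080666]
 [511.31677   61.078384]]
jar [array([0.537, 0.212])]
curl [array([ 0.569, -0.076])]
drv [array([ 0.503, -0.146]), array([ 0.66 , -0.184])]
```

View pics/crop.png

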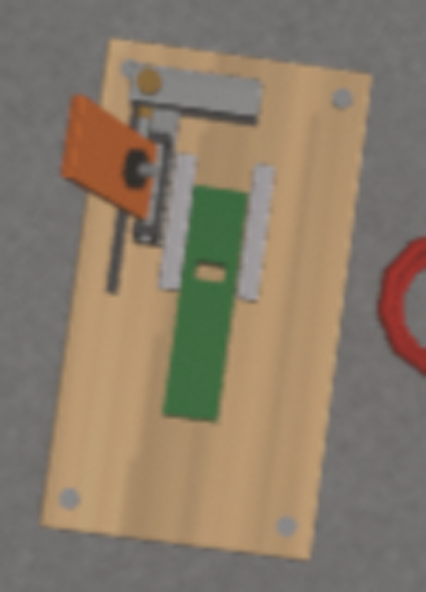

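The crop confirms it: the green bar lies between the grey rails with its slot at crop (210,271). The steel stop face is at about (195,118), roughly 33 mm ahead of the bar, and the flap leans out at (110,155).

From the measurements, the jig is at about (569.4, 42.3) mm with yaw -5.7°, and the bar's rear end is at about jig x = -60. The sizes come out right: 240 mm for the jig and 109 x 25 mm for the bar. I'm moving now.

Call:
{"name": "play_rows", "arguments": {
  "rows": [
    {"slide": [-0.242,0.286,0.038],"delta_rot": [0,0,0],"fingers": -1},
    {"slide": [-0.242,0.286,0.038],"delta_rot": [0,0,0],"fingers": -1},
    {"slide": [-0.242,0.286,0.038],"delta_rot": [0,0,0],"fingers": -1},
    {"slide": [-0.242,0.286,0.038],"delta_rot": [0,0,0],"fingers": -1},
    {"slide": [-0.242,0.286,0.038],"delta_rot": [0,0,0],"fingers": -1},
    {"slide": [-0.242,0.286,0.038],"delta_rot": [0,0,0],"fingers": -1},
    {"slide": [-0.242,0.286,0.038],"delta_rot": [0,0,0],"fingers": -1},
    {"slide": [-0.242,0.286,0.038],"delta_rot": [0,0,0],"fingers": -1}
  ],
  "squeeze": 10
}}

```text
time_s: 1.1
tcp_pos: [0.3863, -0.2112, 0.1808]
eef_rot: [-180.0, 0.0, -160.1]
contact_force: [0.8, 0.3, -0.3]
gripper_width: 0.0132
gripper_force: 0.0
```

Call:
{"name": "play_rows", "arguments": {
  "rows": [
    {"slide": [-0.242,0.286,0.038],"delta_rot": [0,0,0],"fingers": -1},
    {"slide": [-0.242,0.286,0.038],"delta_rot": [0,0,0],"fingers": -1},
    {"slide": [-0.242,0.286,0.038],"delta_rot": [0,0,0],"fingers": -1},
    {"slide": [-0.242,0.286,0.038],"delta_rot": [0,0,0],"fingers": -1},
    {"slide": [-0.242,0.286,0.038],"delta_rot": [0,0,0],"fingers": -1},
    {"slide": [0,0,0],"delta_rot": [0,0,0.94],"fingers": -1},
    {"slide": [0,0,0],"delta_rot": [0,0,0.94],"fingers": -1},
    {"slide": [0,0,0],"delta_rot": [0,0,0.94],"fingers": -1}
  ]
}}

```text
time_s: 2.1
tcp_pos: [0.4833, 0.0508, 0.1521]
eef_rot: [-180.0, -0.0, -173.1]
contact_force: [0.1, 0.5, 0.7]
gripper_width: 0.0003
gripper_force: 0.0
```

Call:
{"name": "play_rows", "arguments": {
  "rows": [
    {"slide": [0,0,0],"delta_rot": [0,0,0.94],"fingers": -1},
    {"slide": [0,0,0],"delta_rot": [0,0,0.94],"fingers": -1},
    {"slide": [0,0,0],"delta_rot": [0,0,0.92],"fingers": -1},
    {"slide": [0,0,0],"delta_rot": [0,0,0],"fingers": -1}
  ]
}}

```text
time_s: 2.6
tcp_pos: [0.4834, 0.0505, 0.1523]
eef_rot: [-180.0, -0.0, 174.2]
contact_force: [1.2, -0.9, -0.7]
gripper_width: 0.0001
gripper_force: 0.0
```

```bash
python3 - <<'E'
from h import *
from scipy.spatial.transform import Rotation as Ro
s=r.get_state();c=r.capture("wrist");im=c["image"]
Tt=np.eye(4);Tt[:3,:3]=Ro.from_euler("xyz",s["eef_rot"],degrees=True).as_matrix();Tt[:3,3]=s["tcp_pos"]
T=np.linalg.inv(Tt@np.array(c["T_tool_cam"]));c["R"]=T[:3,:3];c["t"]=T[:3,3]
hsv=cv2.cvtColor(im,cv2.COLOR_BGR2HSV);g=cv2.inRange(hsv,(45,80,40),(85,255,255))
k=max(cv2.findContours(g,cv2.RETR_EXTERNAL,cv2.CHAIN_APPROX_NONE)[0],key=cv2.contourArea)[:,0]
P=np.array([ray(c,u,v,.028)[:2] for u,v in k],np.float32)*1000;q=cv2.minAreaRect(P);print(q,cv2.boxPoints(q))
cv2.imwrite("pics/w1.png",im)
E
```

```text
((534.3015747070312, 45.823158264160156), (25.190889358520508, 59.93487548828125), 84.94568634033203) [[503.341     35.916824]
 [563.0428    30.636557]
 [565.26215   55.729492]
 [505.56036   61.009758]]
```

View pics/w1.png

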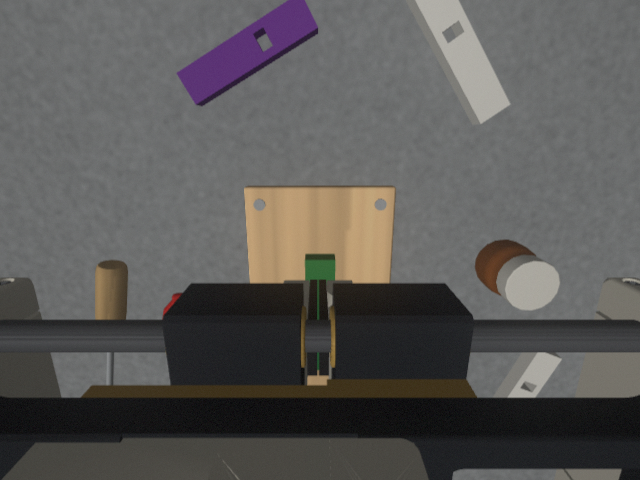

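The wrist view shows the bar's tail on the jig's centreline at (320,267), in line with the fingers. The cast ray puts the tail at x of about 508 mm, which agrees with the top view. I'll descend behind it.

Call:
{"name": "play_rows", "arguments": {
  "rows": [
    {"slide": [0.033,0,0.29],"delta_rot": [0,0,0],"fingers": -1},
    {"slide": [0,0,0.29],"delta_rot": [0,0,0],"fingers": -1},
    {"slide": [0,0,0.2],"delta_rot": [0,0,0],"fingers": -1},
    {"slide": [0,0,0.1],"delta_rot": [0,0,0],"fingers": -1},
    {"slide": [0,0,0],"delta_rot": [0,0,0],"fingers": -1},
    {"slide": [0,0,0],"delta_rot": [0,0,0],"fingers": -1}
  ]
}}

```text
time_s: 3.4
tcp_pos: [0.4792, 0.0513, 0.021]
eef_rot: [180.0, 0.0, 174.2]
contact_force: [-0.2, -0.2, 1.1]
gripper_width: 0.0009
gripper_force: 0.0
```

Call:
{"name": "play_rows", "arguments": {
  "rows": [
    {"slide": [-0.03,0,0],"delta_rot": [0,0,0],"fingers": -1},
    {"slide": [-0.03,0,0],"delta_rot": [0,0,0],"fingers": -1},
    {"slide": [-0.03,0,0],"delta_rot": [0,0,0],"fingers": -1},
    {"slide": [-0.03,0,0],"delta_rot": [0,0,0],"fingers": -1},
    {"slide": [-0.03,0,0],"delta_rot": [0,0,0],"fingers": -1},
    {"slide": [-0.03,0,0],"delta_rot": [0,0,0],"fingers": -1},
    {"slide": [-0.03,0,0],"delta_rot": [0,0,0],"fingers": -1},
    {"slide": [-0.03,0,0],"delta_rot": [0,0,0],"fingers": -1}
  ]
}}

```text
time_s: 4.4
tcp_pos: [0.5148, 0.0474, 0.0204]
eef_rot: [180.0, 0.0, 174.2]
contact_force: [0.6, 1.1, -0.6]
gripper_width: 0.0
gripper_force: 0.1
```

```bash
python3 - <<'E'
from h import *
import pickle
c=pickle.load(open("top.pkl","rb"))
X=np.array([.9951,-.0989]);Y=np.array([.0989,.9951]);o=np.array([.5694,.0423])
for n,p,z in(("bar front",(218,187),.028),("stop low",(197,118),.012),("stop top edge",(197,105),.03),("tail",(190,419),.028)):
    w=ray(c,230+p[0]/3.7-.4,135+p[1]/3.7-.4,z)[:2]-o;print(n,w@X,w@Y)
t=r.capture("top");hsv=cv2.cvtColor(t["image"],cv2.COLOR_BGR2HSV);g=cv2.inRange(hsv,(45,80,40),(85,255,255));g[:130]=0;g[300:]=0
k=max(cv2.findContours(g,cv2.RETR_EXTERNAL,cv2.CHAIN_APPROX_NONE)[0],key=cv2.contourArea)[:,0]
P=np.array([(ray(t,u,v,.028)[:2]-o) for u,v in k]);print("front now",(P@X).max(),(P@X).min(),np.array(r.get_state()["tcp_pos"][:2]-o)@X)
E
```

```text
bar front 0.05039368227242157 0.001858847250497443
stop low 0.08590192097887023 0.017147761517999377
stop top edge 0.0878970136150933 0.016858801546348667
tail -0.060918541255207875 0.0003375296615375367Traceback (most recent call last):
  File "<stdin>", line 8, in <module>
ValueError: max() iterable argument is empty
```

The stop face is at about jig x = 86 mm, so roughly 21 mm remain. I'll push 15 mm of that, then creep.

Call:
{"name": "play_rows", "arguments": {
  "rows": [
    {"slide": [-0.02,0,0],"delta_rot": [0,0,0],"fingers": -1},
    {"slide": [-0.02,0,0],"delta_rot": [0,0,0],"fingers": -1},
    {"slide": [-0.02,0,0],"delta_rot": [0,0,0],"fingers": -1},
    {"slide": [-0.02,0,0],"delta_rot": [0,0,0],"fingers": -1},
    {"slide": [-0.02,0,0],"delta_rot": [0,0,0],"fingers": -1},
    {"slide": [0,0,0],"delta_rot": [0,0,0],"fingers": -1}
  ]
}}

```text
time_s: 5.2
tcp_pos: [0.5297, 0.0459, 0.0204]
eef_rot: [180.0, 0.0, 174.2]
contact_force: [0.2, -0.5, 0.0]
gripper_width: 0.0009
gripper_force: 0.0
```

Call:
{"name": "play_rows", "arguments": {
  "rows": [
    {"slide": [-0.005,0,0],"delta_rot": [0,0,0],"fingers": -1},
    {"slide": [-0.005,0,0],"delta_rot": [0,0,0],"fingers": -1}
  ]
}}

```text
time_s: 5.45
tcp_pos: [0.5308, 0.0457, 0.0205]
eef_rot: [-180.0, -0.0, 174.2]
contact_force: [-0.6, 0.8, 0.5]
gripper_width: 0.0006
gripper_force: 0.3
```

Now creeping in steps of about 1 mm, checking the force each time.

Call:
{"name": "play_rows", "arguments": {
  "rows": [
    {"slide": [-0.005,0,0],"delta_rot": [0,0,0],"fingers": -1},
    {"slide": [-0.005,0,0],"delta_rot": [0,0,0],"fingers": -1}
  ]
}}

```text
time_s: 5.7
tcp_pos: [0.5324, 0.0456, 0.0205]
eef_rot: [-180.0, -0.0, 174.2]
contact_force: [-0.4, 0.3, 0.1]
gripper_width: 0.0008
gripper_force: 0.2
```

Call:
{"name": "play_rows", "arguments": {
  "rows": [
    {"slide": [-0.005,0,0],"delta_rot": [0,0,0],"fingers": -1},
    {"slide": [0,0,0],"delta_rot": [0,0,0],"fingers": -1}
  ]
}}

```text
time_s: 5.95
tcp_pos: [0.5326, 0.0455, 0.0204]
eef_rot: [-180.0, -0.0, 174.2]
contact_force: [-3.8, 2.0, 2.4]
gripper_width: 0.0004
gripper_force: 1.8
```

Call:
{"name": "play_rows", "arguments": {
  "rows": [
    {"slide": [-0.003,0,0],"delta_rot": [0,0,0],"fingers": -1},
    {"slide": [0,0,0],"delta_rot": [0,0,0],"fingers": -1}
  ]
}}

```text
time_s: 6.2
tcp_pos: [0.5327, 0.0454, 0.0203]
eef_rot: [-180.0, -0.1, 174.2]
contact_force: [-5.5, 2.9, 4.6]
gripper_width: 0.0006
gripper_force: 2.9
```

Call:
{"name": "play_rows", "arguments": {
  "rows": [
    {"slide": [-0.003,0,0],"delta_rot": [0,0,0],"fingers": -1},
    {"slide": [0,0,0],"delta_rot": [0,0,0],"fingers": -1}
  ]
}}

```text
time_s: 6.45
tcp_pos: [0.5327, 0.0454, 0.0203]
eef_rot: [-180.0, -0.1, 174.2]
contact_force: [-6.8, 4.1, 5.0]
gripper_width: 0.0003
gripper_force: 3.8
```

The position holds at 0.5327 while the force rises to about 9 N, so this is a hard stop. I'll back off, rise and check.

Call:
{"name": "play_rows", "arguments": {
  "rows": [
    {"slide": [0.02,0,0],"delta_rot": [0,0,0],"fingers": -1},
    {"slide": [0.1,0,0],"delta_rot": [0,0,0],"fingers": -1},
    {"slide": [0.05,0,-0.2],"delta_rot": [0,0,0],"fingers": -1},
    {"slide": [0.1,0,-0.4],"delta_rot": [0,0,0],"fingers": -1},
    {"slide": [0.3,0,-0.25],"delta_rot": [0,0,0],"fingers": -1},
    {"slide": [0.2,0,-0.2],"delta_rot": [0,0,0],"fingers": -1},
    {"slide": [0,0,0],"delta_rot": [0,0,0],"fingers": -1}
  ]
}}

```text
time_s: 7.32
tcp_pos: [0.4184, 0.0577, 0.1804]
eef_rot: [179.8, 0.3, 174.2]
contact_force: [1.1, 0.2, -0.1]
gripper_width: 0.0004
gripper_force: 0.0
```

```bash
python3 - <<'E'
from h import *
import pickle
a=r.capture("scene");b=r.capture("top");pickle.dump((a,b),open("s2.pkl","wb"))
f=lambda i:cv2.resize(i,(360,480),interpolation=cv2.INTER_CUBIC)
cv2.imwrite("pics/s2.png",np.hstack([f(a["image"][210:370,310:430]),f(b["image"][135:295,230:350])]))
print(r.get_state()["tcp_pos"],r.get_state()["contact_force"])
E
```

```text
[0.41887448 0.05738625 0.17818767] [-0.1229095   0.07578687  0.06850058]
```

View pics/s2.png

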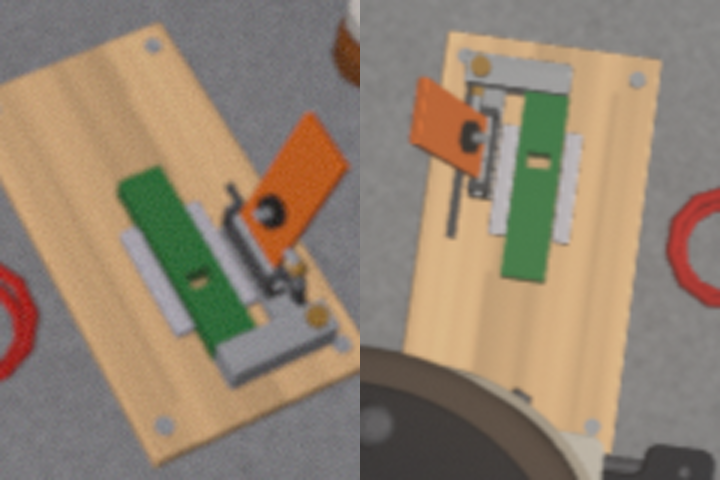

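The view confirms the bar is hard against the stop: there is no gap at scene crop (220,350) or top crop (548,93). The slot lies at about the flap's middle and the flap is still open. Next I find the flap's middle along x.

```bash
python3 - <<'E'
from h import *
import pickle
a,b=pickle.load(open("s2.pkl","rb"))
X=np.array([.9951,-.0989]);Y=np.array([.0989,.9951]);o=np.array([.5694,.0423])
J=lambda w:((w[:2]-o)@X,(w[:2]-o)@Y)
for p,z in(((425,77),.121),((413,140),.121),((539,160),.028),((548,93),.028)):
    print(J(ray(b,230+(p[0]-360)/3-.3,135+p[1]/3-.3,z)))
s=r.get_state()["tcp_pos"];d=np.array(s[:2])-o;print("tcp jig",d@X,d@Y)
E
```

```text
(np.float64(0.06310570477770253), np.float64(0.060291318359891016))
(np.float64(0.029242364755292793), np.float64(0.06181995539164188))
(np.float64(0.04548024153983559), np.float64(-0.0002935822531357494))
(np.float64(0.08583876600762921), np.float64(-0.0002845193101717653))
tcp jig -0.15127997192126963 0.0001253545655922951
```

Call:
{"name": "play_rows", "arguments": {
  "rows": [
    {"slide": [-0.263,0.133,0],"delta_rot": [0,0,0],"fingers": -1},
    {"slide": [-0.263,0.133,0],"delta_rot": [0,0,0],"fingers": -1},
    {"slide": [-0.263,0.133,0],"delta_rot": [0,0,0],"fingers": -1},
    {"slide": [-0.263,0.133,0],"delta_rot": [0,0,0],"fingers": -1},
    {"slide": [-0.263,0.133,0],"delta_rot": [0,0,0],"fingers": -1},
    {"slide": [0,0,0.25],"delta_rot": [0,0,0],"fingers": -1},
    {"slide": [0,0,0.28],"delta_rot": [0,0,0],"fingers": -1},
    {"slide": [0,0,0],"delta_rot": [0,0,0],"fingers": -1}
  ]
}}

```text
time_s: 8.43
tcp_pos: [0.623, 0.1346, 0.093]
eef_rot: [-179.7, -0.5, 174.1]
contact_force: [0.4, -1.3, 0.5]
gripper_width: 0.0003
gripper_force: 0.0
```

Call:
{"name": "play_rows", "arguments": {
  "rows": [
    {"slide": [0,-0.03,0],"delta_rot": [0,0,0],"fingers": -1},
    {"slide": [0,-0.03,0],"delta_rot": [0,0,0],"fingers": -1},
    {"slide": [0,-0.03,0],"delta_rot": [0,0,0],"fingers": -1},
    {"slide": [0,-0.02,0],"delta_rot": [0,0,0],"fingers": -1},
    {"slide": [0,-0.015,0],"delta_rot": [0,0,0],"fingers": -1},
    {"slide": [0,-0.015,0],"delta_rot": [0,0,0],"fingers": -1}
  ]
}}

```text
time_s: 9.18
tcp_pos: [0.6241, 0.1166, 0.0996]
eef_rot: [179.9, 0.1, 174.2]
contact_force: [-1.7, 5.9, 7.3]
gripper_width: 0.0007
gripper_force: 3.3
```

Call:
{"name": "play_rows", "arguments": {
  "rows": [
    {"slide": [0,0,0],"delta_rot": [0,0,0],"fingers": -1},
    {"slide": [0,0,0],"delta_rot": [0,0,0],"fingers": -1}
  ]
}}

```text
time_s: 9.43
tcp_pos: [0.6241, 0.1168, 0.0996]
eef_rot: [179.9, 0.1, 174.2]
contact_force: [-2.0, 5.6, 5.2]
gripper_width: 0.0003
gripper_force: 3.1
```

```bash
python3 - <<'E'
from h import *
a=r.capture("scene");cv2.imwrite("pics/s3.png",cv2.resize(a["image"][180:360,300:540],None,fx=3,fy=3,interpolation=cv2.INTER_CUBIC))
s=r.get_state();X=np.array([.9951,-.0989]);Y=np.array([.0989,.9951]);o=np.array([.5694,.0423]);d=s["tcp_pos"][:2]-o
print(d@X,d@Y,s["tcp_pos"],s["contact_force"],s["moment"])
E
```

```text
0.04710690823287418 0.07956811258096401 [0.62414508 0.11681897 0.09960036] [-2.35166303  5.47801487  5.37600465] [1.8543206  0.66634799 0.00344201]
```

View pics/s3.png

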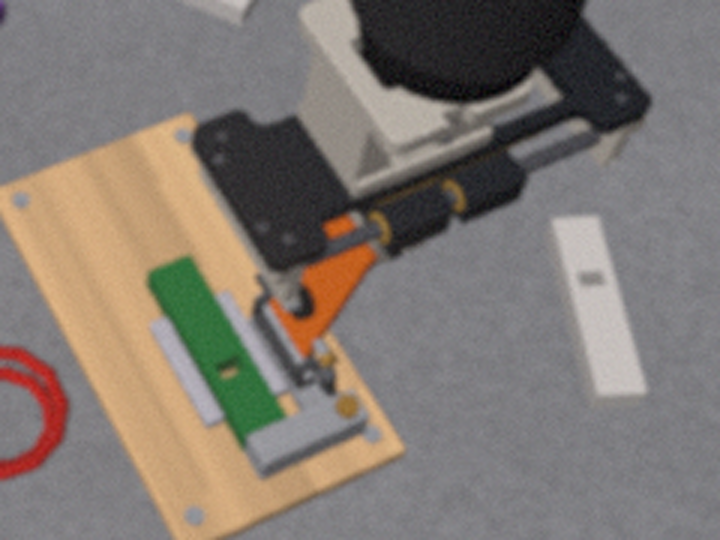

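The scene crop shows the shut fingers against the flap's outer face at (385,235), high on the flap and mid-width. The bar is still at the stop at (262,440). The force is about 8 N, so I continue slowly, lifting slightly to follow the flap's arc.

Call:
{"name": "play_rows", "arguments": {
  "rows": [
    {"slide": [0,-0.01,-0.003],"delta_rot": [0,0,0],"fingers": -1},
    {"slide": [0,-0.01,-0.003],"delta_rot": [0,0,0],"fingers": -1},
    {"slide": [0,-0.01,-0.003],"delta_rot": [0,0,0],"fingers": -1},
    {"slide": [0,-0.01,-0.003],"delta_rot": [0,0,0],"fingers": -1}
  ]
}}

```text
time_s: 9.98
tcp_pos: [0.6235, 0.1107, 0.1014]
eef_rot: [179.9, 0.1, 174.2]
contact_force: [-2.0, 4.8, 5.5]
gripper_width: 0.0003
gripper_force: 2.7
```

Call:
{"name": "play_rows", "arguments": {
  "rows": [
    {"slide": [0,-0.015,-0.002],"delta_rot": [0,0,0],"fingers": -1},
    {"slide": [0,-0.015,-0.002],"delta_rot": [0,0,0],"fingers": -1},
    {"slide": [0,-0.015,-0.002],"delta_rot": [0,0,0],"fingers": -1},
    {"slide": [0,-0.015,-0.002],"delta_rot": [0,0,0],"fingers": -1},
    {"slide": [0,-0.015,-0.002],"delta_rot": [0,0,0],"fingers": -1},
    {"slide": [0,-0.015,-0.002],"delta_rot": [0,0,0],"fingers": -1}
  ]
}}

```text
time_s: 10.72
tcp_pos: [0.6215, 0.0958, 0.102]
eef_rot: [-180.0, 0.0, 174.2]
contact_force: [2.5, 2.0, 2.6]
gripper_width: 0.0002
gripper_force: 1.6
```

Call:
{"name": "play_rows", "arguments": {
  "rows": [
    {"slide": [0,-0.015,0],"delta_rot": [0,0,0],"fingers": -1},
    {"slide": [0,-0.015,0],"delta_rot": [0,0,0],"fingers": -1},
    {"slide": [0,-0.015,0],"delta_rot": [0,0,0],"fingers": -1},
    {"slide": [0,-0.015,0],"delta_rot": [0,0,0],"fingers": -1}
  ]
}}

```text
time_s: 11.22
tcp_pos: [0.6203, 0.0868, 0.1019]
eef_rot: [-180.0, -0.0, 174.2]
contact_force: [1.5, 1.6, 1.1]
gripper_width: 0.0006
gripper_force: 1.2
```

Call:
{"name": "play_rows", "arguments": {
  "rows": [
    {"slide": [0,-0.015,0.004],"delta_rot": [0,0,0],"fingers": -1},
    {"slide": [0,-0.015,0.004],"delta_rot": [0,0,0],"fingers": -1},
    {"slide": [0,-0.015,0.004],"delta_rot": [0,0,0],"fingers": -1},
    {"slide": [0,-0.015,0.004],"delta_rot": [0,0,0],"fingers": -1},
    {"slide": [0,-0.015,0.004],"delta_rot": [0,0,0],"fingers": -1},
    {"slide": [0,-0.015,0.004],"delta_rot": [0,0,0],"fingers": -1},
    {"slide": [0,-0.015,0.004],"delta_rot": [0,0,0],"fingers": -1},
    {"slide": [0,-0.015,0.004],"delta_rot": [0,0,0],"fingers": -1}
  ]
}}

```text
time_s: 12.22
tcp_pos: [0.6185, 0.0689, 0.0971]
eef_rot: [-180.0, -0.0, 174.2]
contact_force: [-0.4, 1.8, 0.4]
gripper_width: 0.0005
gripper_force: 0.7
```

Call:
{"name": "play_rows", "arguments": {
  "rows": [
    {"slide": [0,-0.015,0.006],"delta_rot": [0,0,0],"fingers": -1},
    {"slide": [0,-0.015,0.006],"delta_rot": [0,0,0],"fingers": -1},
    {"slide": [0,-0.015,0.006],"delta_rot": [0,0,0],"fingers": -1},
    {"slide": [0,-0.015,0.006],"delta_rot": [0,0,0],"fingers": -1}
  ]
}}

```text
time_s: 12.72
tcp_pos: [0.6176, 0.06, 0.0935]
eef_rot: [-180.0, -0.0, 174.2]
contact_force: [-0.3, 0.3, 0.5]
gripper_width: 0.0005
gripper_force: 0.3
```

Call:
{"name": "play_rows", "arguments": {
  "rows": [
    {"slide": [0,-0.015,0.006],"delta_rot": [0,0,0],"fingers": -1},
    {"slide": [0,-0.015,0.006],"delta_rot": [0,0,0],"fingers": -1},
    {"slide": [0,-0.015,0.006],"delta_rot": [0,0,0],"fingers": -1},
    {"slide": [0,-0.015,0.003],"delta_rot": [0,0,0],"fingers": -1},
    {"slide": [0,-0.015,0.0],"delta_rot": [0,0,0],"fingers": -1},
    {"slide": [0,-0.015,0.0],"delta_rot": [0,0,0],"fingers": -1},
    {"slide": [0,0,0],"delta_rot": [0,0,0],"fingers": -1}
  ]
}}

```text
time_s: 13.6
tcp_pos: [0.6163, 0.0466, 0.0906]
eef_rot: [180.0, 0.0, 174.2]
contact_force: [-0.1, 0.6, 0.5]
gripper_width: 0.0005
gripper_force: 0.0
```

```bash
python3 - <<'E'
from h import *
a=r.capture("scene");cv2.imwrite("pics/s4.png",cv2.resize(a["image"][180:360,300:540],None,fx=3,fy=3,interpolation=cv2.INTER_CUBIC))
E
```

```text
(no output)
```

View pics/s4.png

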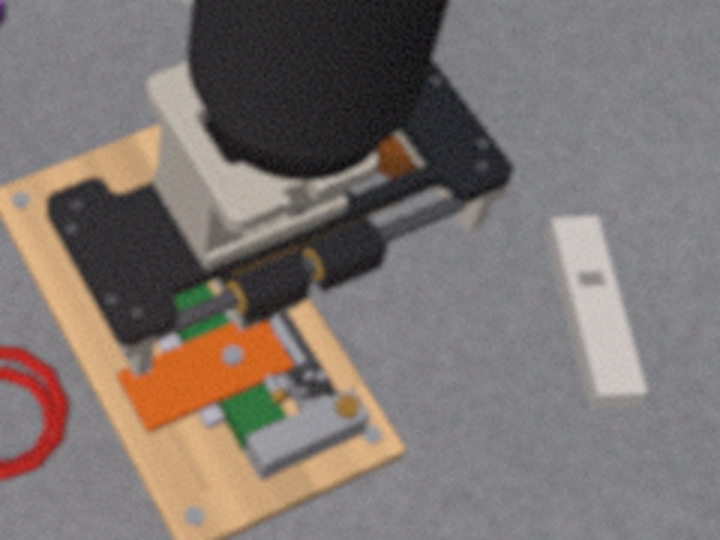

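The view shows that the flap has snapped over and lies across the bar at (205,375). I'll rise clear and check that it is flat.

Call:
{"name": "play_rows", "arguments": {
  "rows": [
    {"slide": [0,0,-0.2],"delta_rot": [0,0,0],"fingers": -1},
    {"slide": [0,0,-0.4],"delta_rot": [0,0,0],"fingers": -1},
    {"slide": [0.3,0,-0.1],"delta_rot": [0,0,0],"fingers": -1},
    {"slide": [0.4,0,0],"delta_rot": [0,0,0],"fingers": -1},
    {"slide": [0.4,0,0],"delta_rot": [0,0,0],"fingers": -1},
    {"slide": [0.2,0,0],"delta_rot": [0,0,0],"fingers": -1},
    {"slide": [0,0,0],"delta_rot": [0,0,0],"fingers": -1},
    {"slide": [0,0,0],"delta_rot": [0,0,0],"fingers": -1}
  ]
}}

```text
time_s: 14.65
tcp_pos: [0.4229, 0.067, 0.196]
eef_rot: [180.0, 0.1, 174.2]
contact_force: [-0.2, -0.6, 0.8]
gripper_width: 0.0007
gripper_force: 0.0
```

```bash
python3 - <<'E'
from h import *
a=r.capture("scene");b=r.capture("top")
f=lambda i:cv2.resize(i,(390,520),interpolation=cv2.INTER_CUBIC)
cv2.imwrite("pics/s5.png",np.hstack([f(a["image"][210:370,310:430]),f(b["image"][135:295,230:350])]))
# free edge triangulation from both views by orange mask corners
X=np.array([.9951,-.0989,0]);Y=np.array([.0989,.9951,0]);o=np.array([.5694,.0423,0])
for c in(a,b):
    hsv=cv2.cvtColor(c["image"],cv2.COLOR_BGR2HSV);m=cv2.inRange(hsv,(4,170,110),(14,255,255))
    m=cv2.morphologyEx(m,cv2.MORPH_OPEN,np.ones((3,3),np.uint8))
    k=max(cv2.findContours(m,cv2.RETR_EXTERNAL,cv2.CHAIN_APPROX_NONE)[0],key=cv2.contourArea)
    bx=cv2.boxPoints(cv2.minAreaRect(k))
    for z in(.039,.055):print(z,[((w-o)@X*1000,(w-o)@Y*1000) for w in [ray(c,u,v,z) for u,v in bx]])
E
```

```text
0.039 [(np.float64(28.93332416996117), np.float64(-56.60288675760467)), (np.float64(27.296730617907333), np.float64(29.950929748646672)), (np.float64(63.990795030719305), np.float64(25.312401684903342)), (np.float64(64.71220889719068), np.float64(-59.21396472181217))]
0.055 [(np.float64(35.96080640007254), np.float64(-60.561655755252204)), (np.float64(34.359492901570825), np.float64(24.126319792718792)), (np.float64(70.26254322545181), np.float64(19.58778449644446)), (np.float64(70.96840557040423), np.float64(-63.116446701653466))]
0.039 [(np.float64(27.65844823825232), np.float64(25.641591009604387)), (np.float64(62.10831404508784), np.float64(26.064070467080917)), (np.float64(62.91793970895844), np.float64(-55.836887791633366)), (np.float64(28.33698221760193), np.float64(-55.941123541053955))]
0.055 [(np.float64(24.89093027426247), np.float64(24.44502269715305)), (np.float64(58.670890872385435), np.float64(24.859286703494735)), (np.float64(59.46477271732863), np.float64(-55.449041881603364)), (np.float64(25.556269617394694), np.float64(-55.55125068346305))]
```

View pics/s5.png

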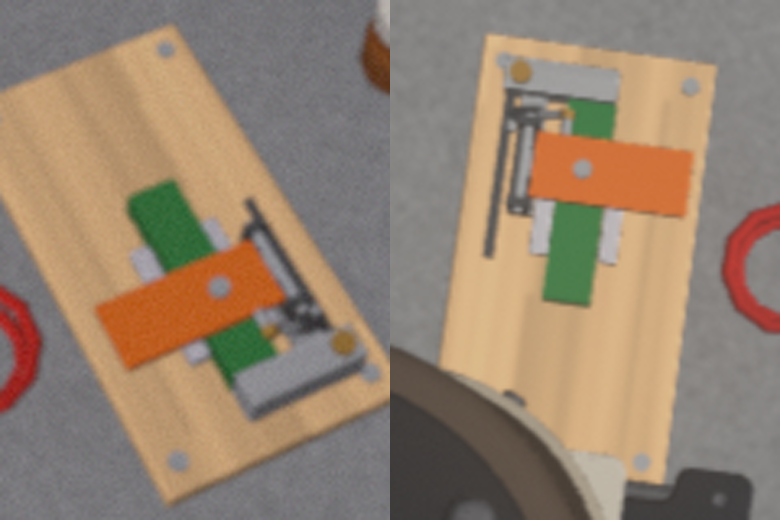

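The picture shows the flap lying across the bar, which is still against the stop. The two views agree on the flap's position only for a free edge at z of about 0.039 (x 28–64 against 28–63 mm). If the pin were riding on top, the edge would be at about 0.055. The pin is in, so I hand the job in.

```bash
python3 -c "
from plant import r
print(r.close_job())"
```

```text
the job is handed in; nothing more can be done
None
```

The bar is pushed home against the end stop, the flap has snapped over and lies flat with its pin in the slot, and the job is handed in at about 15 s; the hand-in gave no verdict.

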